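Brake the bin dolly, free the empty dolly

TASK

Three small wheeled dollies stand on the laundry shelf, each with a brake lever. First push the lever of the dolly carrying the two stacked clear bins fully down to lock it, then flick the lever of the empty dolly fully up so that it can be wheeled away. Leave the lever of the dolly with the single bin as it is.

Things in the scene. Friction and masses are not known exactly. Their poses are not given: they have to be found in the camera images.
- stack_pad (a point): Centre of the dark steel foot pad (28 long, 24 wide, 9 thick, mm) at the free end of the brake lever of the fixed dolly (160 x 130, 55 high) with two stacked bins (top 180 high, front 30 behind the hinge), 75 mm from the hinge. y = along the hinge pin, across the lever; x turns with the lever and is level when it is fully up; the lever points to the -x side.
- stack_lever (a joint): Brake lever of the dolly with the two stacked bins. 0 = fully up, released (slopes up 30 deg from the hinge); 0.52 = level; 0.87 = fully down, locked (down 20 deg). Hinge pin level, 58 mm above the shelf; pad centre 95 mm high when up, 32 mm when down. Stiff (about 4 N at the pad), no spring, stays where left. Space beside and below the pad is free.
- empty_pad (a point): Centre of the dark steel foot pad (28 long, 24 wide, 9 thick, mm) at the free end of the brake lever of the empty fixed dolly (bare deck 160 x 130, 55 high), 75 mm from the hinge. y = along the hinge pin, across the lever; x turns with the lever and is level when it is fully up; the lever points to the -x side.
- empty_lever (a joint): Brake lever of the empty dolly. 0 = fully up, released (slopes up 30 deg from the hinge); 0.52 = level; 0.87 = fully down, locked (down 20 deg). Hinge pin level, 58 mm above the shelf; pad centre 95 mm high when up, 32 mm when down. Stiff (about 4 N at the pad), no spring, stays where left. Space beside and below the pad is free.
- single_pad (a point): Centre of the dark steel foot pad (28 long, 24 wide, 9 thick, mm) at the free end of the brake lever of the fixed dolly with one bin (top 117 high; leave this lever alone), 75 mm from the hinge. y = along the hinge pin, across the lever; x turns with the lever and is level when it is fully up; the lever points to the -x side.

How it is judged:
By the outcome, as a careful person would: the job done as asked, in the order asked, and still so for the second after the job is handed in, with the robot touching nothing.
It also fails if it takes over 43 s, if anything falls off the work surface, if the arm or the gripper's body presses on something with over 40 N, if the wrist force passes 120 N, or if a joint passes its speed limit or range.

ROBOT

A 7-joint arm with a two-finger parallel gripper is mounted at the origin on the work surface. World frame = base frame: x ahead of the robot, y to its left, z up, the work surface at z = 0. Lengths are in m, angles in rad, forces in N, time in s.
With the tool pointing down it reaches from about 0.4 to 0.85 m from the base axis. Payload 6.9 kg.
Tool frame: the origin (TCP) lies midway between the tips of the shut fingers; the grasp point (between the pads) lies behind it (ctrl.pinch_z is the z of the grasp point in the tool frame, in m); z points along the fingers, y is the line along which they close (so a half turn about z gives the same grasp; the last joint's range is limited). The gripper opens to 85 mm and grips with 20 to 120 N. Pads are 22 mm wide; open, the fingers measure 114 mm over their backs; the gripper's body (76 mm by 85 mm) begins 54 mm behind the grasp point. The pads swing forward as they close: fully open they stand 13 mm farther back than shut.
Start: joints at [-1.095, 0.507, -0.238, 1.5, 0.126, 1.149, -0.155], TCP at [0.226, 0.583, 0.231] pointing down, gripper open.
Joint ranges: [-3.08, 3.08], [-0.24, 2.05], [-1.43, 1.35], [0, 2.5], [-1.52, 4.66], [0.17, 1.96], [-2.89, 2.89]. Speed limits (rad/s): [2.39, 2.39, 3.14, 3.14, 3.14, 3.14, 3.14].

INTERFACE

Orientations are given as a unit quaternion [w, x, y, z].
In Python, from station import ctrl, get_state, vision, ticket, models gives the robot as it stands. Calls block until the motion is done:
- ctrl.movep(position, orientation): joint-space move of the TCP to a pose.
- ctrl.movel(position, frame=None, max_speed=0.15): straight line of the TCP; frame=None keeps the orientation; max_speed is the mean speed in m/s.
- ctrl.set_joints(angles): joint-space move.
- ctrl.ungrasp() and ctrl.close_gripper(force=None): open the fingers fully, or close them until they stop; force is the grip in N (None keeps the last).
- ctrl.pause(seconds).
- ctrl.ik(position, orientation): joint angles nearest the present ones, or None.
- get_state(): the state.
- vision.grab_frame(name): name is "side" or "top" or "wrist"; returns (picture, depth): 384x512x3 uint8, blue, green, red; 384x512 float32, m along the optical axis (not along the pixel's ray), 0 where there is no reading.
- vision.camera_info(name): a dict with "mtx" (3x3 intrinsics, pixels), "R" (3x3) and "t" (3): a world point X has camera coordinates R X + t; the wrist camera has in their place "hand_eye" (4x4, takes a point from camera to tool coordinates, whose origin is the TCP and whose axes are the flange's). Camera axes: x right, y down, z forward; pixel columns grow to the right and rows downward; lengths in m; the calibration is good to about 2 mm. A picture is of the moment at which its call begins: read the wrist's pose just before it. camera_info takes no time and is no camera call.
A pose or a line that the arm cannot do raises ctrl.Unreachable and nothing moves.
- ticket.close_job(): hands the job in; it is judged then, once.
Trained networks look in the newest picture that a camera, given by its name, has taken for a name from the list of things; names that differ only in an ending like _2 or _b are one class to them, and where a whole thing is asked for, a point or a joint stands for the part that bears it (a point fixed in the world has none). Each returns a list of dicts, best first, with "p" (0 to 1); they miss things now and then, are a little off and sometimes report something else, mostly with a low value. They report only what shows in the picture. A call takes as long as a camera call.
- models.recognise(camera, target): "point" ([column, row] in pixels, amid what is visible of it).
- models.masks_of(camera, target): "mask" (384x512 bool, what is visible of it) and "point" ([column, row] in pixels, amid what is visible of it).
The state is a dict: "time": time; "qpos": joint angles; "qd": joint speeds; "tau": joint torques, N m; "tcp_pos": TCP position; "eef_rot": TCP orientation; "contact_force": force on the tool from outside, world axes, zero at the start; "wrist_torque": the same for the moment, N m; "width": finger opening in m; "gripper_force": force on a finger pad.
Only numpy, scipy, OpenCV 4.12 (cv2) and the standard library are available. Lean on these libraries where they do the work, as an engineer would, in place of code of your own. Each camera call takes 0.05 s, during which the arm holds its last target. There are 200 camera calls.

## Working session

There is one attempt and no reset: what is moved stays moved. The work goes in short steps, each a Python script; the robot and the scene stay as the last script left them, time stands still between calls to the robot, and variables do not carry over. Pictures are saved under pics/ and viewed, at most 10 in all, crops included, and the job is handed in when it is done.

```bash
mkdir -p pics; cat > h.py <<'E'
import numpy as np, cv2
from station import ctrl, get_state, vision, ticket, models
def world(cam, px, d):
    i=vision.camera_info(cam); K,R,t=map(np.array,(i["mtx"],i["R"],i["t"]))
    c=np.linalg.inv(K)@np.array([px[0],px[1],1.0])*d
    return R.T@(c-t)
E
python3 - <<'E'
from h import *
ims=[]
for c in ("side","top"):
    im,d=vision.grab_frame(c); im=im.copy(); np.save(f"/tmp/{c}.npy",d)
    i=vision.camera_info(c); print(c,"pos",(-np.array(i["R"]).T@np.array(i["t"])).round(3))
    for n in ("stack_pad","empty_pad","single_pad"):
        for r in models.masks_of(c,n)[:3]:
            m=r["mask"]; v,u=np.nonzero(m&(d>0)); 
            if len(u)==0: print(n,"nomask");continue
            P=np.array([world(c,(a,b),d[b,a]) for a,b in zip(u,v)])
            print(c,n,round(r["p"],2),np.round(r["point"]),len(u),"med",np.median(P,0).round(3),"lo",np.percentile(P,5,axis=0).round(3),"hi",np.percentile(P,95,axis=0).round(3))
    cv2.imwrite(f"pics/{c}.png",cv2.resize(im,(800,600)))
s=get_state();print(s["time"],s["tcp_pos"],s["eef_rot"],ctrl.pinch_z)
E
```

```text
side pos [ 0.101 -0.62   0.901]
side stack_pad 0.51 [245. 199.] 151 med [ 0.512 -0.014  0.075] lo [ 0.484 -0.027  0.064] hi [ 0.556 -0.004  0.082]
side empty_pad 0.62 [310. 280.] 328 med [ 0.489 -0.264  0.048] lo [ 0.462 -0.273  0.04 ] hi [ 0.533 -0.249  0.059]
side empty_pad 0.33 [192. 133.] 192 med [0.543 0.289 0.059] lo [0.507 0.28  0.002] hi [0.586 0.338 0.062]
side single_pad 0.51 [192. 135.] 161 med [0.538 0.288 0.059] lo [0.507 0.28  0.055] hi [0.583 0.301 0.063]
top pos [ 0.316 -0.014  1.145]
top stack_pad 0.72 [261. 208.] 282 med [ 0.513 -0.01   0.071] lo [ 0.481 -0.026  0.001] hi [0.557 0.    0.082]
top empty_pad 0.8 [363. 230.] 306 med [ 0.492 -0.261  0.048] lo [ 0.459 -0.274  0.   ] hi [ 0.535 -0.247  0.06 ]
top empty_pad 0.72 [136. 187.] 293 med [0.537 0.292 0.059] lo [0.503 0.283 0.001] hi [0.58  0.306 0.062]
top single_pad 0.76 [138. 188.] 288 med [0.536 0.292 0.059] lo [0.503 0.282 0.054] hi [0.582 0.305 0.062]
0.4 [0.22586838 0.58266697 0.2311442 ] [-3.51522510e-05  1.83842500e-01  9.82955702e-01 -1.48456392e-04] -0.0187
```

View pics/side.png

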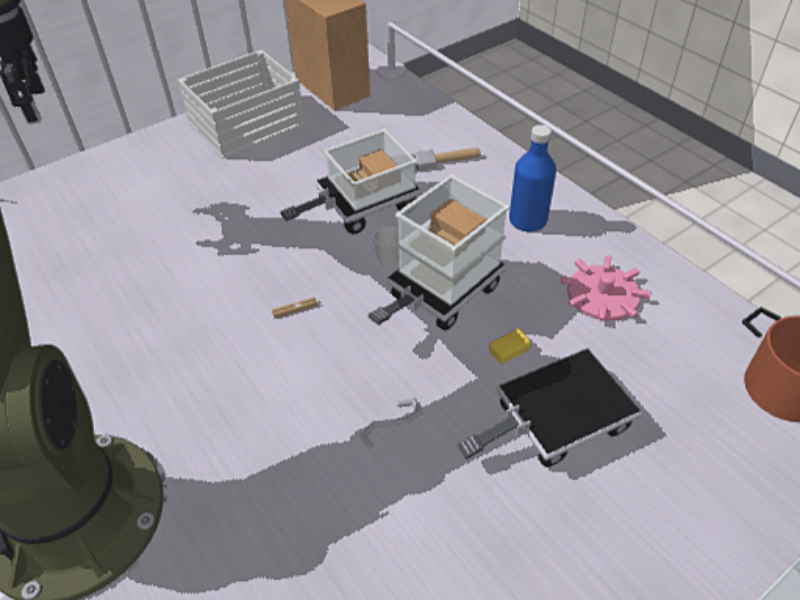

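View pics/top.png

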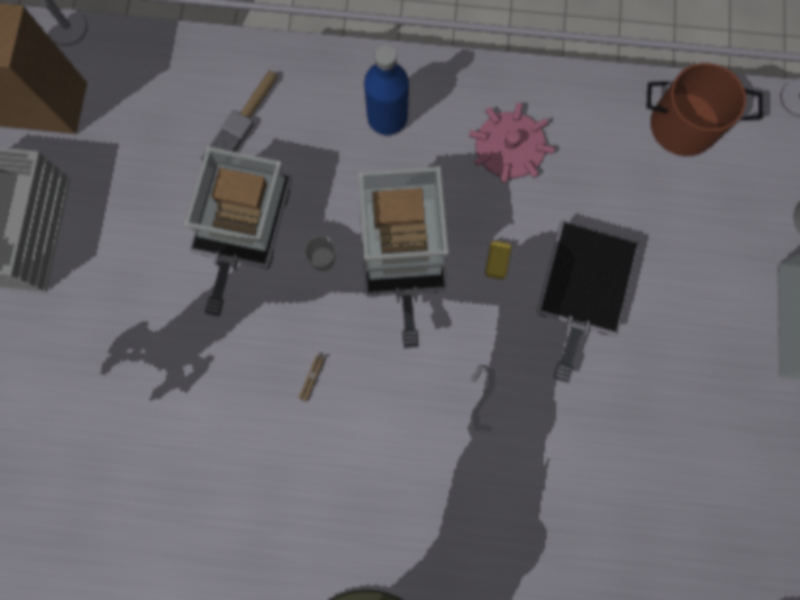

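The side and top pictures agree. The single-bin dolly is on the left (lever at top px ~220,285), the stack is in the middle (~410,320), and the empty one is on the right (~570,350). Next I'll fit the lever axes and go to the stack.

```bash
cat >> h.py <<'E'
from scipy.spatial.transform import Rotation as Ro
def lever(n, cams=("top","side"), near=None):
    """pad outer end, centre, level direction hinge->pad, from the lever mask"""
    out=[]
    for c in cams:
        _,d=vision.grab_frame(c)
        for r in models.masks_of(c,n):
            v,u=np.nonzero(r["mask"]&(d>0))
            if len(u)<30: continue
            P=np.array([world(c,(a,b),d[b,a]) for a,b in zip(u,v)]); P=P[P[:,2]>0.018]
            m=np.median(P,0)
            if len(P)<30 or (near is not None and np.linalg.norm(m[:2]-near)>.06): continue
            vx,vy,x0,y0=cv2.fitLine(P[:,:2].astype(np.float32),cv2.DIST_HUBER,0,.01,.01).ravel()
            e=np.array([vx,vy])*(-np.sign(vx)); o=np.array([x0,y0])
            s=(P[:,:2]-o)@e; end=np.percentile(s,98)
            pad=P[s>end-.026]
            out.append((o+e*(end-.013),e,np.median(pad[:,2]),end-np.percentile(s,2)))
            print(c,n,"pad",out[-1][0].round(4),"yaw",np.degrees(np.arctan2(-e[1],-e[0])).round(1),"topz",out[-1][2].round(4),"len",out[-1][3].round(3))
            break
    return out
def quat(e):
    """tool down, closing axis across lever; half turn nearest present pose"""
    best=None
    for sg in (1,-1):
        y=np.array([-e[1],e[0],0])*sg; z=np.array([0,0,-1.]); x=np.cross(y,z)
        q=Ro.from_matrix(np.c_[x,y,z]).as_quat()[[3,0,1,2]]
        yield q
E
python3 - <<'E'
from h import *
for n,c in (("stack_pad",(.513,-.01)),("empty_pad",(.49,-.262))):
    L=lever(n,near=np.array(c)); e=L[0][1]
    for q in quat(e):
        for z in (.02,.2):
            j=ctrl.ik([*L[0][0],z],q); print(z,None if j is None else np.round(j,2))
E
```

```text
top stack_pad pad [ 0.4919 -0.0148] yaw 10.1 topz 0.0786 len 0.08
side stack_pad pad [ 0.4947 -0.0197] yaw 11.6 topz 0.0789 len 0.079
0.02 [-0.25  0.62  0.34  2.1  -0.43  0.49 -0.97]
0.2 [-0.4   0.37  0.53  1.9  -0.23  0.94 -1.16]
0.02 [ 0.13  0.6  -0.22  2.09  0.27  0.48  1.45]
0.2 [-0.    0.33 -0.03  1.89  0.01  0.92  1.72]
top empty_pad pad [ 0.471  -0.2561] yaw -10.9 topz 0.0447 len 0.08
side empty_pad pad [ 0.473  -0.2598] yaw -10.1 topz 0.0442 len 0.079
0.02 [ 0.13  0.7   0.51  1.98 -0.58  0.61 -0.73]
0.2 [-0.19  0.6   1.08  1.79 -0.59  1.11 -0.67]
0.02 [ 0.47  0.64 -0.03  1.98  0.04  0.53  1.8 ]
0.2 [ 0.15  0.43  0.45  1.79 -0.22  0.98  2.07]
```

```bash
python3 - <<'E'
from h import *
e=-np.array([np.cos(np.radians(10.8)),np.sin(np.radians(10.8))]); pad=np.array([.4933,-.0172])
q=next(quat(e)); p=pad+e*.003
ctrl.close_gripper(); 
ctrl.movep([*p,.19],q)
ctrl.movel([*p,.095])
f0=get_state()["contact_force"]; z=.085
while z>.030:
    ctrl.movel([*p,z],max_speed=.06)
    s=get_state(); f=s["contact_force"]-f0
    print(round(z,3),s["tcp_pos"].round(4) if hasattr(s["tcp_pos"],"round") else s["tcp_pos"],np.round(f,1),round(s["time"],1))
    if f[2]>18: break
    z-=.006 if z>.055 else .003
im,d=vision.grab_frame("side"); cv2.imwrite("pics/s2.png",cv2.resize(im[120:320,180:400],(800,727))[:600])
E
```

```text
0.085 [ 0.4902 -0.0177  0.0849] [ 0.1 -0.7 -0.1] 5.0
0.079 [ 0.4903 -0.0178  0.0788] [ 0.1 -0.5 -0.6] 5.3
0.073 [ 0.4901 -0.0178  0.0727] [-0.4 -0.7  0.6] 5.5
0.067 [ 0.4902 -0.0177  0.0667] [ 1.2 -1.  -0.4] 5.8
0.061 [ 0.4902 -0.0177  0.0607] [-0.2  0.3 -0.1] 6.0
0.055 [ 0.4902 -0.0178  0.0548] [-0.3 -0.3 -0.4] 6.3
0.052 [ 0.4904 -0.0177  0.0519] [ 1.2 -0.6 -0. ] 6.5
0.049 [ 0.4904 -0.0177  0.0489] [-0.2 -0.7  0.8] 6.8
0.046 [ 0.4903 -0.0178  0.0458] [1.2 0.3 1. ] 7.0
0.043 [ 0.4901 -0.0178  0.0428] [-0.6 -0.6 -1.6] 7.3
0.04 [ 0.49   -0.0178  0.0397] [ 0.2 -0.2  0.3] 7.5
0.037 [ 0.4905 -0.0178  0.0372] [0.4 0.  8.3] 7.8
0.034 [ 0.4908 -0.0178  0.0361] [-6.5  1.1 34.1] 8.0
```

View pics/s2.png

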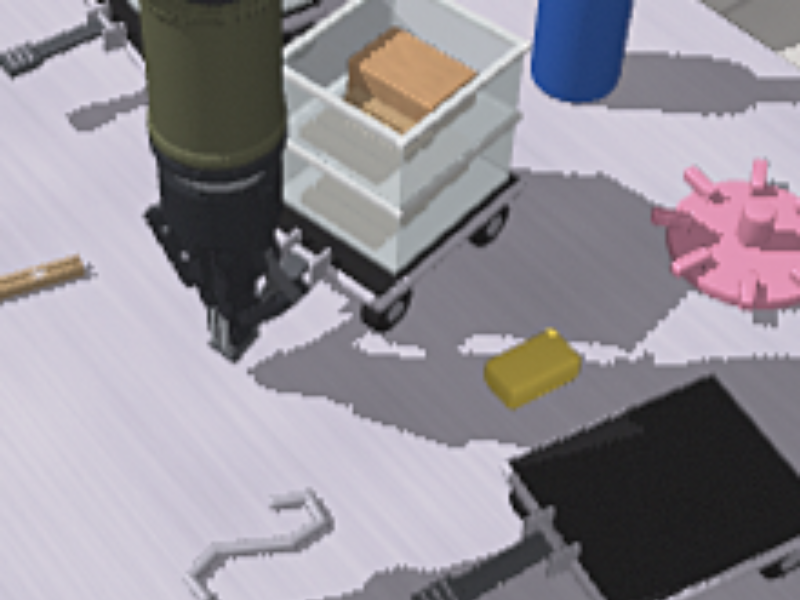

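The fingers reached the end stop at z≈0.037, which is the fully-down pad height. The picture shows the pad pressed low, at crop ~(235,345). I'll retreat, check it, and grasp the empty dolly's pad.

```bash
python3 - <<'E'
from h import *
s=get_state(); p=np.array(s["tcp_pos"]); ctrl.movel([p[0],p[1],.15])
e=-np.array([np.cos(np.radians(-10.5)),np.sin(np.radians(-10.5))]); pad=np.array([.472,-.258])
q=next(quat(e))
ctrl.movep([*pad,.15],q); ctrl.ungrasp()
lever("stack_pad",near=np.array([.51,-.01]))
im,d=vision.grab_frame("side"); cv2.imwrite("pics/s3.png",cv2.resize(im[150:300,180:380],(800,600)))
ctrl.movel([*pad,.021],max_speed=.1)
ctrl.close_gripper(40)
s=get_state(); print(s["width"],s["gripper_force"],s["time"],np.round(s["tcp_pos"],4),np.round(s["contact_force"],1))
im,d=vision.grab_frame("side"); cv2.imwrite("pics/s4.png",cv2.resize(im[190:340,230:430],(800,600)))
E
```

```text
side stack_pad pad [ 0.4988 -0.0176] yaw 11.0 topz 0.0373 len 0.074
0.023027186384105294 41.88458740711212 12.9917 [ 0.4722 -0.2571  0.0211] [0.6 3.6 3.3]
```

View pics/s3.png

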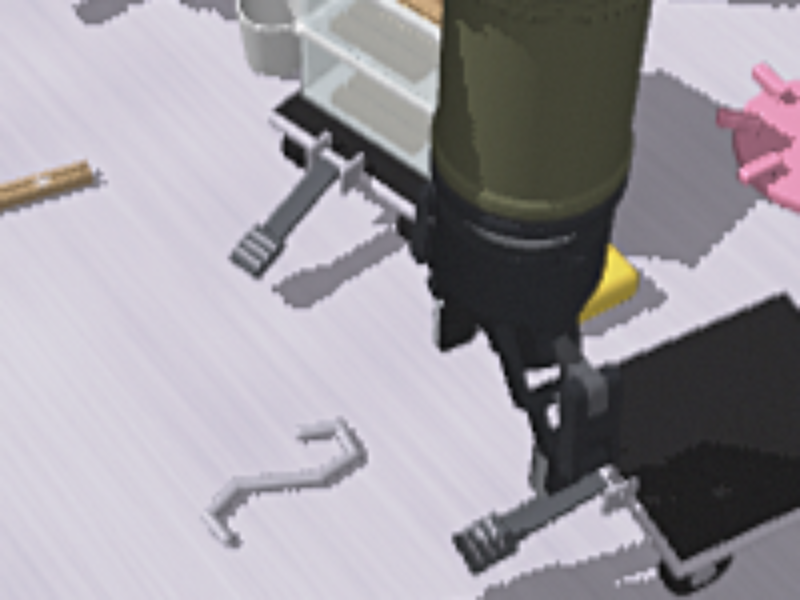

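View pics/s4.png

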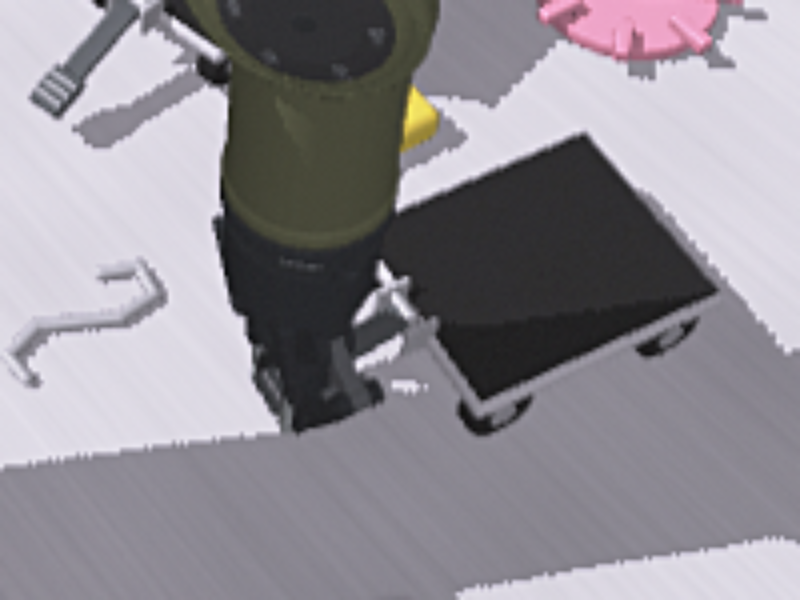

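The stack lever is down: its pad top is at 0.037, at crop ~(255,250). The empty dolly's pad is held at width 23 mm. Now I'll lift it along the arc.

```bash
python3 - <<'E'
from h import *
e=-np.array([np.cos(np.radians(-10.5)),np.sin(np.radians(-10.5))])
s=get_state(); p=np.array(s["tcp_pos"]); f0=np.array(s["contact_force"])
h=p[:2]-e*.0728
for a in np.radians([-7,0,7,14,20,25,28,30,32,34]):
    zc=.058+.075*np.sin(a)-.0187
    ctrl.movel([*(h+e*.075*np.cos(a)),zc],max_speed=.06)
    s=get_state(); f=np.array(s["contact_force"])-f0
    print(np.degrees(a).round(),np.round(s["tcp_pos"],4),f.round(1),round(s["width"],4),round(s["time"],1))
    if -f[2]>20: break
ctrl.ungrasp()
p=np.array(get_state()["tcp_pos"]); ctrl.movel([*p[:2],.20]); b=p[:2]+e*.1; ctrl.movel([*b,.24])
lever("empty_pad",near=np.array([.49,-.262])); print(get_state()["time"])
for c in ("side","top"):
    im,d=vision.grab_frame(c); cv2.imwrite(f"pics/{c}5.png",cv2.resize(im,(800,600)))
E
```

```text
-7.0 [ 0.4705 -0.2567  0.0305] [ 0.6 -1.7 -3.2] 0.0227 13.3
0.0 [ 0.4698 -0.2566  0.0398] [-0.2 -1.8 -1.8] 0.0228 13.7
7.0 [ 0.4703 -0.2567  0.0489] [-1.6 -1.5 -2.3] 0.0234 13.9
14.0 [ 0.4719 -0.257   0.0579] [-2.3 -1.2 -1.7] 0.023 14.2
20.0 [ 0.4742 -0.2574  0.0653] [-3.9 -2.4 -2.9] 0.0226 14.5
25.0 [ 0.4767 -0.2579  0.0714] [-3.4 -1.3 -1.7] 0.0228 14.8
28.0 [ 0.4784 -0.2583  0.0748] [-6.6 -1.5 -3.4] 0.023 15.0
30.0 [ 0.4797 -0.2584  0.0769] [-6.2 -1.7 -6.5] 0.023 15.3
32.0 [ 0.481  -0.2587  0.0791] [-5.1 -1.4 -7.3] 0.0232 15.5
34.0 [ 0.4825 -0.259   0.0814] [-4.3 -1.2 -7.5] 0.0233 15.8
top empty_pad pad [ 0.4783 -0.2571] yaw -11.5 topz 0.0995 len 0.074
side empty_pad pad [ 0.4812 -0.2634] yaw -9.7 topz 0.1001 len 0.071
18.4333
```

View pics/side5.png

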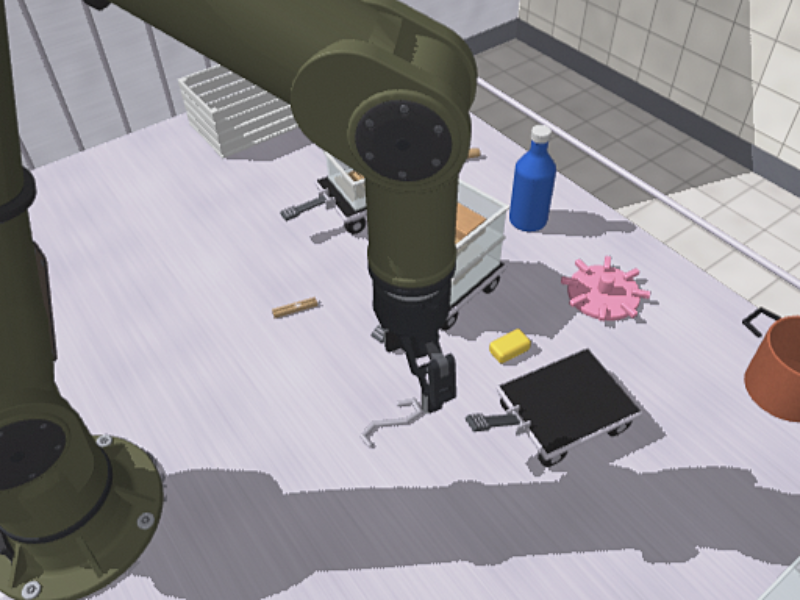

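```bash
python3 -c "
from h import *
print(ticket.close_job())"
```

```text
the job is handed in; nothing more can be done
None
```

I pushed the stacked-bin dolly's lever fully down (pad top at 37 mm), then lifted the empty dolly's lever fully up (pad top at 100 mm), left the single-bin lever alone, and handed the job in at about 18 s.

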